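# Dry-stack a bridge and its plate for pressing

### The arm

A 7-joint arm with a two-finger parallel gripper is mounted at the origin on a cart in front of the work surface, level with it; the furniture and walls round the work are solid. World frame = base frame: x ahead of the robot, y to its left, z up, the work surface at z = 0. Lengths are in m, angles in rad, forces in N, time in s.
With the tool pointing down it reaches from about 0.4 to 0.85 m from the base axis. Payload 4.5 kg.
Tool frame: the origin (TCP) lies midway between the tips of the shut fingers; the grasp point (between the pads) lies bot.tcp_to_grasp behind it (bot.tcp_to_grasp is the distance from the TCP to the grasp point, in m); z points along the fingers, y is the line along which they close (so a half turn about z gives the same grasp; the last joint's range is limited). The gripper opens to 88 mm and grips with 3 to 60 N. Pads are 18 mm wide; open, the fingers measure 123 mm over their backs; the gripper's body (75 mm by 187 mm) begins 45 mm behind the grasp point.
Start: joints at [1.139, 0.689, -0.195, 1.565, 0.157, 0.902, -0.215], TCP at [0.281, -0.558, 0.239] pointing down, gripper open.
Joint ranges: [-3.01, 3.01], [-0.46, 2.08], [-1.47, 1.51], [0.13, 2.56], [-1, 4.14], [0.04, 2.09], [-2.66, 2.66]. Speed limits (rad/s): [2.57, 2.57, 3.14, 3.14, 3.14, 3.14, 3.14].

### API

Orientations are given as a rotation vector (axis times angle).
In Python, from rig import bot gives the robot as it stands.
- The arm moves only by the tool carry_out, never from a script. Its argument "series" is a list of rows, each a list of 3 entries, a list of its own where there are three numbers: the gripper's target within -1 to 1 (fully open at 1, half-way at 0, shut at -1), then the shift along the tool's x, y, z in cm, then the turn about the tool's z in degrees. A call has 1 to 8 rows; each row is the pose to reach, as a shift and turn from the pose commanded when the call began, along the tool's axes at that moment; what a row does not reach only later rows make up. A row lasts 1/12 s, in which the tool goes at most 41.7 mm and 7.16 degrees, less where a joint would pass 70% of its speed; a pose out of reach is approached as far as the arm can. A call with a gripper value outside its range is refused whole. The fingers move at their own pace and stop on an object; "squeeze" is the grip in N (left out, the last holds). Time passes only in rows, so rows that repeat a pose let the fingers close. It gives the time, the measured TCP pose, the force, the opening and the grip force at its end, in the units of the state.
- bot.sense(): the state, without advancing time (a new reading comes with each control period).
- bot.get_image(name): name is "scene" or "top" or "wrist"; returns a dict with "img" (420x560x3 uint8, red, green, blue), "range_z" (420x560 float32, m along the optical axis (not along the pixel's ray), 0 where there is no reading), "fx", "fy", "cx", "cy" (pixels), "R" (3x3) and "t" (3): a world point X has camera coordinates R X + t. Camera axes: x right, y down, z forward; pixel columns grow to the right and rows downward; lengths in m; the calibration is good to about 2 mm. A picture is of the moment at which its call begins.
- bot.job_done(): hands the job in; it is judged then, once.
The state is a dict: "t": time; "joint_positions": joint angles; "joint_velocities": joint speeds; "effort": joint torques, N m; "eef_pos": TCP position; "tool_rot": TCP orientation; "contact_force": force on the tool from outside, world axes, zero at the start; "ft_torque": the same for the moment, N m; "opening": opening from 0.0 (shut) to 1.0 (fully open); "gripper_force": force on a finger pad.
Only numpy, scipy, OpenCV 4.12 (cv2) and the standard library are available. Lean on these libraries where they do the work, as an engineer would, in place of code of your own. Each camera call takes 0.05 s, during which the arm holds its last target. There are 200 camera calls.

### The job

Set up the two glue-ups dry. First lay the black ebony bridge blank in the long narrow cradle and the thin pale maple bridge plate in the wide cradle, each flat between its steel pins and end strips; then set the cork-faced caul, cork down, squarely on the ebony blank. Last put on the weights, squarely and centred, lengthwise along the work: the block plane, sole down, on the caul, and the sanding block, flat, on the maple plate.

Things in the scene. Friction and masses are not known exactly. Their poses are not given: they have to be found in the camera images.
- bridge_blank_mid (a point): Black ebony bridge blank, a flat bar 30 (x) x 160 (y) x 10 (z) mm, loose; this point is its centre, 5 mm above its underside. Starts lying flat on the worktop (z = 0) with its length along its y axis; z is up. Between the robot and the loose things lies a guitar neck up to 110 mm high (all of it at x below 0.49 m, y from -0.16 to 0.47 m): keep clear of it.
- bridge_plate_mid (a point): Pale maple bridge plate, a thin flat board 56 (x) x 140 (y) x 8 (z) mm with a row of six small dark pin holes near its middle, loose; this point is its centre, 4 mm above its underside. Starts lying flat on the worktop (z = 0) with its length along its y axis; z is up.
- caul_mid (a point): Caul: a plain plywood block with a reddish-brown top, 50 (x) x 152 (y) x 24 (z) mm, its layers showing at the sides, a thin cork sheet (48 x 150 mm) on its underside and two small dark plugs in its top, loose, already cork down; this point is its centre, 12 mm above its underside. Starts lying flat on the worktop (z = 0) with its length along its y axis; z is up.
- block_plane_mid (a point): Small grey steel block plane with wooden knob and fittings on top, 42 (x) x 155 (y) x 60 (z) mm, about 0.62 kg, loose, standing on its flat sole; this point is 30 mm above the sole, over the middle of the sole. Its two upright steel cheeks, 42 mm apart over their outsides, reach from the sole to 33 mm up (y from -50 to 60 mm); above them the fittings are narrower. Starts lying flat on the worktop (z = 0) with its length along its y axis; z is up.
- sanding_block_mid (a point): Brown sanding block, a rectangular block 67 (x) x 112 (y) x 30 (z) mm, about 0.1 kg, loose; this point is its centre, 15 mm above its underside. Starts lying flat on the worktop (z = 0) with its length along its y axis; z is up.
- long_cradle_seat (a point): Long narrow cradle for the ebony blank: a fixed plywood base 86 (x) x 216 (y) x 12 (z) mm. This point is the centre of its upper face (12 mm above the worktop), where the middle of the blank's underside belongs; y runs along its length, z is up. A workpiece lies along y between four steel pins (8 mm thick, 6 mm high, at x = +-27, y = +-58 mm) and two dark end strips (30 mm long in x, 6 mm high, inner faces at y = +-88 mm): 8 mm of play on every side of the blank.
- wide_cradle_seat (a point): Wide cradle for the maple plate: a fixed plywood base 110 (x) x 196 (y) x 12 (z) mm. This point is the centre of its upper face (12 mm above the worktop), where the middle of the plate's underside belongs; y runs along its length, z is up. A workpiece lies along y between four steel pins (8 mm thick, 6 mm high, at x = +-40, y = +-48 mm) and two dark end strips (56 mm long in x, 6 mm high, inner faces at y = +-78 mm): 8 mm of play on every side of the plate.

How it is judged:
By the outcome, as a careful person would: the job done as asked, in the order asked, and still so for the second after the job is handed in, with the robot touching nothing.
It also fails if it takes over 136 s, if anything falls off the work surface, if the arm or the gripper's body presses on something with over 40 N, if the wrist force passes 120 N, or if a joint passes its speed limit or range.

## Working session

There is one attempt and no reset: what is moved stays moved. The work goes in short steps, Python scripts to look and compute and a tool call to move; the robot and the scene stay as the last step left them, time stands still between calls to the robot, and variables do not carry over. Pictures are saved under pics/ and viewed, at most 14 in all, crops included, and the job is handed in when it is done.

Besides the shell and the picture viewer there is one more tool, called after "Request:" in YAML: its name, and indented under it one key for each argument. carry_out: Moves the arm, as the interface text tells. Its arguments: {"type":"object","properties":{"series":{"type":"array","items":{"type":"array"}},"squeeze":{"type":"number"}},"required":["series"]}

```bash
mkdir -p pics; ls
python3 - <<'E'
from rig import bot
import cv2,numpy as np
s=bot.sense();print(s,bot.tcp_to_grasp)
for n in("top","scene"):
    d=bot.get_image(n);cv2.imwrite(f"pics/{n}0.png",d["img"][:,:,::-1]);np.savez(f"{n}0.npz",**d)
    print(n,d["fx"],d["cx"],d["cy"],d["R"].round(3).tolist(),d["t"])
E
```

```text
pics
{'t': 0.0, 'joint_positions': array([ 1.13881131,  0.6899903 , -0.19449991,  1.5663512 ,  0.15731005,
        0.90249959, -0.21508248]), 'joint_velocities': array([-2.51826708e-05,  1.01808055e-03, -3.48959778e-04, -1.55004000e-03,
        5.68269899e-04,  2.49161877e-05, -6.46375822e-04]), 'effort': array([-1.03833827e-03, -5.27553821e+01, -1.26677368e+00, -1.53426522e+01,
       -5.25224023e-02,  6.70815672e-03,  1.45218655e-04]), 'eef_pos': array([ 0.28036172, -0.55787476,  0.23790383]), 'tool_rot': array([-3.05502531e+00, -7.24799799e-01,  9.01651324e-04]), 'contact_force': array([ 0.27605748, -1.51901194, -0.24963046]), 'ft_torque': array([ 0.0815133 , -0.01038427, -0.00186056]), 'gripper_force': 0.0, 'opening': 1.0034591634547023} 0.0187
top 391.78459689556047 279.69286865538714 214.8757421516939 [[0.024, -1.0, 0.006], [-0.988, -0.024, -0.15], [0.15, -0.002, -0.989]] [-0.04682594  0.55314273  1.13010291]
scene 516.054164638764 279.153154299671 215.86466912184838 [[-0.856, -0.517, -0.003], [-0.352, 0.587, -0.729], [0.379, -0.623, -0.684]] [0.44245642 0.22317904 1.22572312]
```

View pics/top0.png

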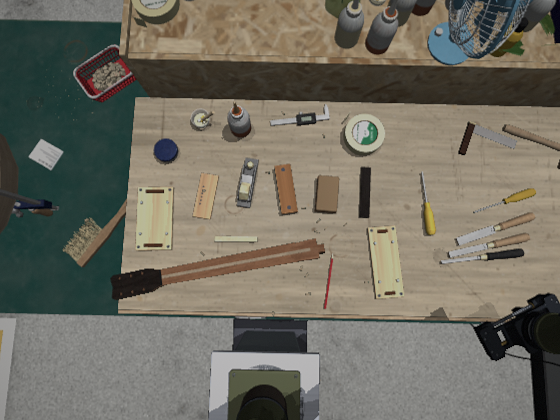

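View pics/scene0.png

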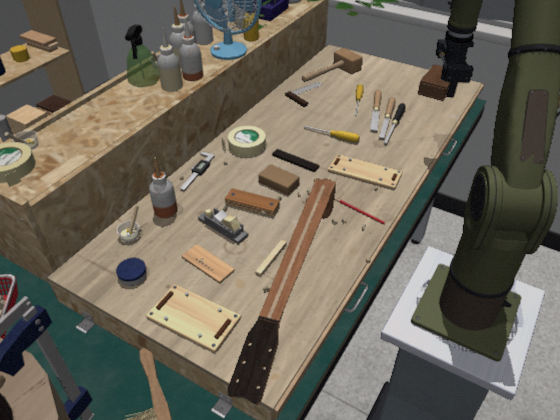

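The top view shows the wide cradle at (154,217), maple (205,195), plane (247,183), caul (286,189), sanding block (327,194), ebony (365,192) and long cradle (385,262). The scene view agrees.

```bash
cat > h.py <<'E'
import numpy as np, cv2
def rays(d,uv,z):
    uv=np.atleast_2d(np.asarray(uv,float)); R,t=d["R"],d["t"]
    c=np.c_[(uv[:,0]-d["cx"])/d["fx"],(uv[:,1]-d["cy"])/d["fy"],np.ones(len(uv))]
    w=c@R; o=-R.T@t
    return o+w*((z-o[2])/w[:,2])[:,None]
def cloud(d):
    v,u=np.mgrid[:420,:560]; z=d["range_z"]
    c=np.stack([(u-d["cx"])/d["fx"]*z,(v-d["cy"])/d["fy"]*z,z],-1)
    return (c-d["t"])@d["R"]
def rect(P):
    """min-area rect of xy points -> centre, short, long, yaw (deg, long axis from +y, ccw +)"""
    (c,s,_)=r=cv2.minAreaRect((P[:,:2]*1000).astype(np.float32))
    b=cv2.boxPoints(r); e=[b[1]-b[0],b[2]-b[1]]; l=max(e,key=np.linalg.norm); l=l*np.sign(l[1])
    return np.r_[np.array(c),sorted(s),np.degrees(np.arctan2(-l[0],l[1]))].round(1)
E
python3 - <<'E'
from h import *
d=dict(np.load("top0.npz")); W=cloud(d); hsv=cv2.cvtColor(d["img"],cv2.COLOR_RGB2HSV)
for n,(u,v),z in [("wide",(154,217),12),("maple",(205,195),8),("plane",(247,183),33),("caul",(286,189),24),("sand",(327,194),30),("ebony",(365,192),10),("long",(385,262),12)]:
    s=slice(v-38,v+38),slice(u-24,u+24)
    h=W[s][...,2]*1000
    print(n,hsv[v,u],hsv[v-2,u+4],"h med",np.median(h[36:41,20:28]).round(1),"bench",np.median(h).round(1),np.std(h[:6]).round(1))
    m=(h>z*0.6).astype(np.uint8)
    k,l,st,_=cv2.connectedComponentsWithStats(m); i=l[38,24]
    if i==0:print("no");continue
    vv,uu=np.nonzero(l==i); uv=np.c_[uu+u-24,vv+v-38]
    print("  ",rect(rays(d,uv,z/1000)),len(uv))
E
```

```text
wide [ 22  69 184] [ 22  69 184] h med 12.3 bench 11.1 99.6
   [542.4 349.5 114.  194.8 -88.6] 2280
maple [ 17  89 184] [ 15  93 183] h med 8.5 bench 1.8 70.6
   [613.8 197.8  60.1 149.3  82.8] 777
plane [ 25  49 176] [  0   0 170] h med 45.7 bench 1.9 2.4
   [654.8  70.4  43.2 108.2  81.8] 382
caul [ 13 133 146] [ 13 130 137] h med 25.8 bench 2.0 70.6
   [641.4 -49.3  53.  153.6 -81.3] 805
sand [ 16  92 128] [ 16  92 130] h med 30.7 bench 2.1 70.6
   [ 627.7 -175.6   65.5  110.9   86.1] 764
ebony [10 49 31] [12 46 28] h med 11.3 bench 1.8 140.4
   [ 640.  -295.4   33.4  159.2   86.3] 495
long [ 25  62 184] [ 30  54 185] h med 12.9 bench 10.4 99.4
   [ 425.6 -354.1   90.6  215.9  -84.7] 2042
```

Request:
carry_out:
  series:
    - [1,[32,-5,0],26.6]
    - [1,[32,-5,0],26.6]
    - [1,[32,-5,0],26.6]
    - [1,[32,-5,0],26.6]
    - [1,[32,-5,0],26.6]
    - [1,[32,-5,0],26.6]
    - [1,[32,-5,0],26.6]
    - [1,[32,-5,0],26.6]

```text
t: 0.77
eef_pos: [0.5472, -0.3663, 0.2383]
tool_rot: [-3.14, -0.008, -0.001]
contact_force: [0.5, -1.0, 0.5]
opening: 0.997
gripper_force: 0.0
```

```bash
cat >> h.py <<'E'
from scipy.spatial.transform import Rotation as Ro
def state(s):
    M=Ro.from_rotvec(s["tool_rot"]).as_matrix(); return s["eef_pos"]*1000,M,np.degrees(np.arctan2(M[1,0],M[0,0]))
def togo(s,x,y,z,yaw):
    """mm, deg world -> tool shift cm and turn deg"""
    p,M,a=state(s); print("tcp",p.round(1),"yaw",a.round(2),"tilt",M[:,2].round(4)," GO",(M.T@(np.array([x,y,z])-p)/10).round(2),"turn",round(a-yaw,2))
E
python3 - <<'E'
from h import *
from rig import bot
togo(bot.sense(),640,-295,200,-3.7)
E
```

```text
tcp [ 547.2 -366.3  238.3] yaw 0.29 tilt [ 8.e-04  2.e-03 -1.e+00]  GO [ 9.31 -7.07  3.85] turn 3.99
```

Request:
carry_out:
  series:
    - [1,[9.3,-7.1,3.8],4]
    - [1,[9.3,-7.1,3.8],4]
    - [1,[9.3,-7.1,3.8],4]
    - [1,[9.3,-7.1,3.8],4]
    - [1,[9.3,-7.1,3.8],4]
    - [1,[9.3,-7.1,3.8],4]

```text
t: 1.27
eef_pos: [0.6363, -0.2995, 0.2002]
tool_rot: [3.139, -0.107, -0.003]
contact_force: [-0.4, -0.3, 0.2]
opening: 1.003
gripper_force: 0.0
```

Run:
```python
from h import *
from rig import bot
togo(bot.sense(),640,-295,60,-3.7)
d=bot.get_image("wrist");cv2.imwrite("pics/w1.png",d["img"][:,:,::-1]);np.savez("w1.npz",**d)
print(d["fx"],d["R"].round(3).tolist(),-d["R"].T@d["t"])
```

```text
tcp [ 636.3 -299.5  200.2] yaw -3.92 tilt [-1.7e-03 -8.0e-04 -1.0e+00]  GO [ 0.36 -0.48 14.02] turn -0.22
305.4071772029834 [[-0.068, -0.998, 0.001], [-0.961, 0.066, 0.268], [-0.267, 0.018, -0.964]] [ 0.70567201 -0.30351949  0.34688253]
```

View pics/w1.png

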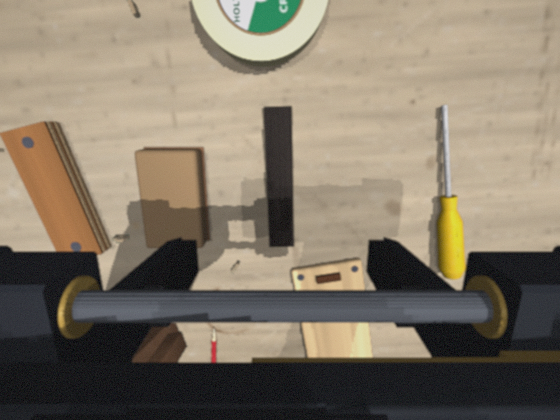

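The wrist view shows the ebony blank upright, from about (278,107) to (282,246), clear of the fingers.

```bash
cat >> h.py <<'E'
def seg(d,mask,roi,z,seed=None):
    """largest blob of mask in roi (u0,v0,u1,v1) -> rect on plane z(m); long-axis angle from +x"""
    u0,v0,u1,v1=roi; m=np.ascontiguousarray(mask[v0:v1,u0:u1]).astype(np.uint8)
    m=cv2.morphologyEx(m,cv2.MORPH_OPEN,np.ones((3,3)))
    c=max(cv2.findContours(m,cv2.RETR_EXTERNAL,cv2.CHAIN_APPROX_NONE)[0],key=cv2.contourArea)[:,0]+[u0,v0]
    r=rect(rays(d,c,z)); a=(r[4]+90+90)%180-90
    print("centre",r[:2],"size",r[2:4],"axis",round(a,1)); return c
E
python3 - <<'E'
from h import *
d=dict(np.load("w1.npz"));hsv=cv2.cvtColor(d["img"],cv2.COLOR_RGB2HSV)
seg(d,hsv[...,2]<70,(250,90,310,258),.010)
d=dict(np.load("top0.npz"));hsv=cv2.cvtColor(d["img"],cv2.COLOR_RGB2HSV)
seg(d,hsv[...,2]<70,(350,160,380,225),.010)
E
```

```text
centre [ 638.8 -295.4] size [ 28.4 157.3] axis -2.4
centre [ 637.3 -294.9] size [ 31.2 159.4] axis -2.4
```

Request:
carry_out:
  series:
    - [1,[0,0,4],0]
    - [1,[0,0,8],-1.5]
    - [1,[0,0,12],-1.5]
    - [1,[0,0,14],-1.5]
    - [1,[0,0,14],-1.5]
    - [1,[0,0,14],-1.5]

```text
t: 1.82
eef_pos: [0.6357, -0.3007, 0.0607]
tool_rot: [3.14, -0.07, -0.002]
contact_force: [-0.1, -0.2, 0.8]
opening: 1.0
gripper_force: 0.0
```

Run:
```python
from h import *
from rig import bot
togo(bot.sense(),638.5,-295.2,2.5,-2.4)
```

```text
tcp [ 635.7 -300.7   60.7] yaw -2.55 tilt [-1.6e-03 -6.0e-04 -1.0e+00]  GO [ 0.26 -0.56  5.82] turn -0.15
```

Request:
carry_out:
  series:
    - [1,[0.26,-0.56,2],-0.1]
    - [1,[0.26,-0.56,4],-0.1]
    - [1,[0.26,-0.56,5.4],-0.1]
    - [1,[0.26,-0.56,5.8],-0.1]
    - [1,[0.26,-0.56,5.8],-0.1]

```text
t: 2.23
eef_pos: [0.6397, -0.2943, 0.0032]
tool_rot: [3.14, -0.065, 0.0]
contact_force: [-0.0, 0.4, -0.4]
opening: 1.0
gripper_force: 0.0
```

Request:
carry_out:
  series:
    - [-1,[0,0,0],0]
    - [-1,[0,0,0],0]
    - [-1,[0,0,0],0]
    - [-1,[0,0,0],0]
    - [-1,[0,0,0],0]
    - [-1,[0,0,0],0]
    - [-1,[0,0,0],0]
    - [-1,[0,0,0],0]
  squeeze: 25

```text
t: 2.9
eef_pos: [0.6399, -0.2934, 0.0027]
tool_rot: [3.141, -0.063, -0.0]
contact_force: [0.2, 0.2, 0.2]
opening: 0.419
gripper_force: 0.0
```

Run:
```python
from h import *
from rig import bot
togo(bot.sense(),638.5,-295.2,100,-2.4)
d=dict(np.load("w1.npz"));hsv=cv2.cvtColor(d["img"],cv2.COLOR_RGB2HSV)
# cradles from top view: plywood outline
d=dict(np.load("top0.npz"));hsv=cv2.cvtColor(d["img"],cv2.COLOR_RGB2HSV)
for roi in [(355,215,415,308),(125,175,185,258)]:
    m=(hsv[...,2]>165)&(hsv[...,1]>45)
    seg(d,m,roi,.012)
    for z in (.012,):
        u0,v0,u1,v1=roi; mm=(hsv[v0:v1,u0:u1,2]<110).astype(np.uint8)
        for c in cv2.findContours(mm,cv2.RETR_EXTERNAL,cv2.CHAIN_APPROX_NONE)[0]:
            if cv2.contourArea(c)>3:
                M=cv2.moments(c);print("  dark",cv2.contourArea(c),rays(d,[[M["m10"]/M["m00"]+u0,M["m01"]/M["m00"]+v0]],.018)[0,:2]*1000)
```

```text
tcp [ 639.9 -293.4    2.7] yaw -2.31 tilt [-1.e-04 -1.e-04 -1.e+00]  GO [-0.13  0.19 -9.73] turn 0.09
centre [ 425.5 -356.8] size [ 84.  210.5] axis 6.0
  dark 18.0 [ 332.03339925 -364.92564623]
  dark 18.0 [ 515.8717559  -344.76472734]
  dark 70.5 [ 422.28778539 -309.09244921]
  dark 21.5 [ 560.51361174 -289.29390257]
centre [540.8 351. ] size [107.4 191.1] axis 1.9
  dark 34.0 [456.63794436 347.22635157]
  dark 34.0 [622.58711476 353.05130486]
  dark 49.5 [639.43794357 441.64552568]
```

Request:
carry_out:
  series:
    - [-1,[0,0,0],0]
    - [-1,[0,0,0],0]
    - [-1,[0,0,-1],0]
    - [-1,[0,0,-4],0]
    - [-1,[0,0,-8],0]
    - [-1,[0,0,-10],0]
    - [-1,[0,0,-10],0]

```text
t: 3.48
eef_pos: [0.6437, -0.2951, 0.1094]
tool_rot: [3.137, -0.064, 0.016]
contact_force: [1.9, 0.1, 0.4]
opening: 0.34
gripper_force: 25.0
```

Run:
```python
from h import *
from rig import bot
togo(bot.sense(),424.5,-355.5,100,6.2)
```

```text
tcp [ 643.7 -295.1  109.4] yaw -2.33 tilt [ 0.0103 -0.0043 -0.9999]  GO [-21.66   6.92   0.74] turn -8.53
```

Request:
carry_out:
  series:
    - [-1,[-4,1.3,0],-2]
    - [-1,[-8,2.6,0],-5]
    - [-1,[-12,3.9,0],-8.5]
    - [-1,[-16,5.2,0],-8.5]
    - [-1,[-20,6.5,0],-8.5]
    - [-1,[-21.6,6.9,0],-8.5]
    - [-1,[-21.6,6.9,0],-8.5]
    - [-1,[-21.6,6.9,0],-8.5]

```text
t: 4.15
eef_pos: [0.4201, -0.354, 0.1026]
tool_rot: [-3.137, -0.166, 0.001]
contact_force: [0.8, 0.1, -0.3]
opening: 0.336
gripper_force: 25.0
```

Run:
```python
from h import *
from rig import bot
togo(bot.sense(),424.5,-355.5,40,6.2)
d=bot.get_image("wrist");cv2.imwrite("pics/w2.png",d["img"][:,:,::-1]);np.savez("w2.npz",**d)
```

```text
tcp [ 420.1 -354.   102.6] yaw 6.06 tilt [-8.e-04  4.e-04 -1.e+00]  GO [0.43 0.2  6.26] turn -0.14
```

View pics/w2.png

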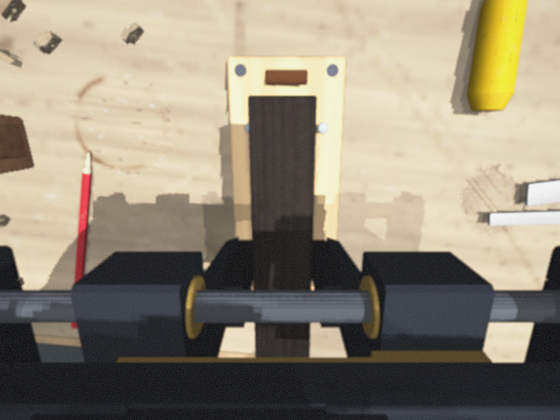

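The wrist view shows the held blank over the long cradle: end strip centred at (286,77), base far corners (228,58) and (346,58), blank far end at about (282,96).

Run:
```python
from h import *
d=dict(np.load("w2.npz"));g=cv2.cvtColor(d["img"],cv2.COLOR_RGB2HSV)
c=seg(d,(g[...,2]<120)&(g[...,1]>90),(255,62,320,92),.018)
m=(g[...,2]<70);c=seg(d,m,(240,90,325,235),.1+.0075)
print(c.min(0),c.max(0))
P=lambda u,v,z:(rays(d,[[u,v]],z)[0]*1000).round(1)
print("corners",P(228,58,.012),P(346,58,.012),"holes?",P(240,70,.012),P(332,70,.012),"pins",P(248,128,.018),P(323,128,.018))
print("blank end",P(250,96,.1075),P(316,96,.1075))
a=np.radians(6.2);ax=np.array([np.cos(a),np.sin(a)])
s=rays(d,[[286,77]],.018)[0,:2]*1000
print("strip",s)
for L in(91,92,93):print(s-L*ax)
```

```text
centre [ 514.4 -349.9] size [1.3 9.9] axis -83.9
centre [ 466.5 -348.6] size [29.4 64.3] axis 6.1
[252  97] [312 234]
corners [ 526.9 -303.5   12. ] [ 535.7 -387.1   12. ] holes? [ 519.9 -312.5   12. ] [ 526.8 -378.4   12. ] pins [ 480.3 -322.    18. ] [ 486.1 -376.9   18. ]
blank end [ 497.4 -331.2  107.5] [ 500.5 -360.1  107.5]
strip [ 517.93653155 -345.97862764]
[ 427.46879382 -355.80656901]
[ 426.47464286 -355.91456837]
[ 425.4804919  -356.02256772]
```

Request:
carry_out:
  series:
    - [-1,[0.5,0.25,2],-0.1]
    - [-1,[0.5,0.25,5],-0.1]
    - [-1,[0.5,0.25,7.5],-0.1]
    - [-1,[0.5,0.25,8.3],-0.1]
    - [-1,[0.5,0.25,8.7],-0.1]
    - [-1,[0.5,0.25,8.7],-0.1]

```text
t: 4.7
eef_pos: [0.4278, -0.3545, 0.0157]
tool_rot: [-3.136, -0.176, -0.001]
contact_force: [0.1, 0.4, -0.2]
opening: 0.34
gripper_force: 25.0
```

Run:
```python
from h import *
from rig import bot
togo(bot.sense(),425.3,-356,14.7,6.2)
```

```text
tcp [ 427.8 -354.5   15.7] yaw 6.41 tilt [ 4.e-04  9.e-04 -1.e+00]  GO [-0.27  0.13  0.1 ] turn 0.21
```

Request:
carry_out:
  series:
    - [-1,[-0.2,0.13,0.08],0.2]
    - [-1,[-0.2,0.13,0.08],0.2]
    - [-1,[-0.2,0.13,0.08],0.2]

```text
t: 4.95
eef_pos: [0.4252, -0.3577, 0.0157]
tool_rot: [3.136, 0.166, 0.002]
contact_force: [0.1, 0.1, -0.1]
opening: 0.336
gripper_force: 25.0
```

Request:
carry_out:
  series:
    - [0.1,[0,0,0],0]
    - [0.1,[0,0,0],0]
    - [0.1,[0,0,0],0]
    - [0.1,[0,0,0],0]
    - [0.1,[0,0,-3],0]
    - [0.5,[0,0,-7],0]
    - [0.5,[0,0,-11],0]
    - [0.5,[0,0,-14],0]

```text
t: 5.62
eef_pos: [0.425, -0.3574, 0.1576]
tool_rot: [3.136, 0.167, 0.002]
contact_force: [0.1, -0.6, 0.2]
opening: 0.741
gripper_force: 0.0
```

Run:
```python
from h import *
from rig import bot
togo(bot.sense(),613.8,198,200,-7)
d=bot.get_image("wrist");cv2.imwrite("pics/w3.png",d["img"][:,:,::-1]);np.savez("w3.npz",**d)
g=cv2.cvtColor(d["img"],cv2.COLOR_RGB2HSV)
d=dict(np.load("top0.npz"));g=cv2.cvtColor(d["img"],cv2.COLOR_RGB2HSV)
print("maple top");b=np.median(g[160:225,222:228].reshape(-1,3),0);print(b,g[195,205])
seg(d,(g[...,1]>80)&(g[...,2]>150),(185,160,225,228),.008)
```

```text
tcp [ 425.  -357.4  157.6] yaw 6.08 tilt [ 0.0016 -0.0012 -1.    ]  GO [ 24.66 -53.22  -4.27] turn 13.08
maple top
[ 18.  50. 156.] [ 17  89 184]
centre [615.1 198.3] size [ 53.  137.2] axis -7.5
```

View pics/w3.png

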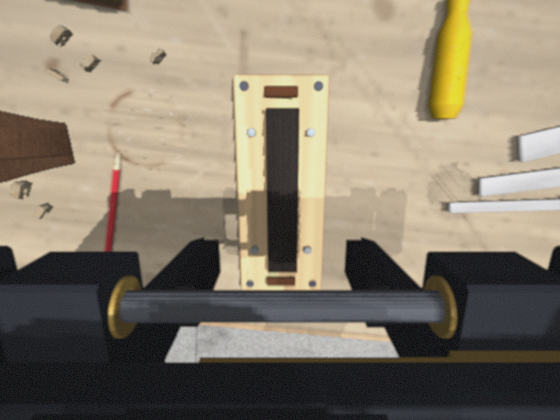

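The wrist view shows the blank lying between the pins (250/310,132 and 256/307,250) and the strips at (281,91) and (281,281).

Request:
carry_out:
  series:
    - [0.5,[12,-26,-4.3],6]
    - [0.5,[12,-26,-4.3],6]
    - [1,[12,-26,-4.3],6]
    - [1,[12,-26,-4.3],6]
    - [1,[12,-26,-4.3],6]
    - [1,[12,-26,-4.3],6]
    - [1,[12,-26,-4.3],6]
    - [1,[12,-26,-4.3],6]

```text
t: 6.33
eef_pos: [0.5202, -0.0749, 0.1987]
tool_rot: [-3.135, -0.025, -0.008]
contact_force: [0.9, -0.1, 0.5]
opening: 1.002
gripper_force: 0.0
```

Run:
```python
from h import *
from rig import bot
togo(bot.sense(),605,198,200,-7)
d=dict(np.load("w3.npz"));g=cv2.cvtColor(d["img"],cv2.COLOR_RGB2HSV)
seg(d,(g[...,2]<60),(258,100,305,278),.022)
P=lambda u,v,z:(rays(d,[[u,v]],z)[0]*1000).round(1)
a=P(281,91,.018);b=P(281,281,.018);print(a,b,(a+b)/2,np.degrees(np.arctan2((a-b)[1],(a-b)[0])))
q=[P(u,v,.018) for u,v in((251,132),(310,132),(255.5,250),(307,250))];print(q,np.mean(q,0))
```

```text
tcp [520.2 -74.9 198.7] yaw 0.93 tilt [ 0.0048  0.0063 -1.    ]  GO [  8.92 -27.15   0.08] turn 7.93
centre [ 410.6 -359.1] size [ 27.9 128.4] axis 5.4
[ 518.2 -346.3   18. ] [ 332.1 -365.9   18. ] [ 425.15 -356.1    18.  ] 6.012211226127745
[array([ 480.2, -322.7,   18. ]), array([ 485.9, -376.4,   18. ]), array([ 364.3, -336.5,   18. ]), array([ 369.8, -388.5,   18. ])] [ 425.05  -356.025   18.   ]
```

Request:
carry_out:
  series:
    - [1,[8.9,-27.2,0],8]
    - [1,[8.9,-27.2,0],8]
    - [1,[8.9,-27.2,0],8]
    - [1,[8.9,-27.2,0],8]
    - [1,[8.9,-27.2,0],8]
    - [1,[8.9,-27.2,0],8]
    - [1,[8.9,-27.2,0],8]
    - [1,[8.9,-27.2,0],8]

```text
t: 7.0
eef_pos: [0.6055, 0.1976, 0.1972]
tool_rot: [-3.127, 0.198, -0.002]
contact_force: [-0.5, 0.8, 0.1]
opening: 0.999
gripper_force: 0.0
```

Run:
```python
from h import *
from rig import bot
d=dict(np.load("w3.npz"));g=cv2.cvtColor(d["img"],cv2.COLOR_RGB2HSV)
seg(d,(g[...,2]<85),(260,98,303,274),.022)
s=bot.sense();d=bot.get_image("wrist");cv2.imwrite("pics/w4.png",d["img"][:,:,::-1]);np.savez("w4.npz",**d)
togo(s,615,198.3,2.5,-7.5)
g=cv2.cvtColor(d["img"],cv2.COLOR_RGB2HSV)
q=(d["t"]+d["R"]@np.array([.615,.198,.008]));u=int(q[0]/q[2]*d["fx"]+d["cx"]);v=int(q[1]/q[2]*d["fy"]+d["cy"])
print(u,v,g[v,u],g[v,u+60])
seg(d,(g[...,1]>85)&(g[...,2]>100),(u-50,v-90,u+50,v+75),.008)
```

```text
centre [ 425.  -357.2] size [ 29.4 157.1] axis 5.8
tcp [605.5 197.6 197.2] yaw -7.23 tilt [ 0.0016  0.0079 -1.    ]  GO [ 0.92 -0.03 19.47] turn 0.27
282 175 [ 18  96 217] [ 16  67 172]
centre [615.6 198.2] size [ 55.  138.8] axis -8.1
```

View pics/w4.png

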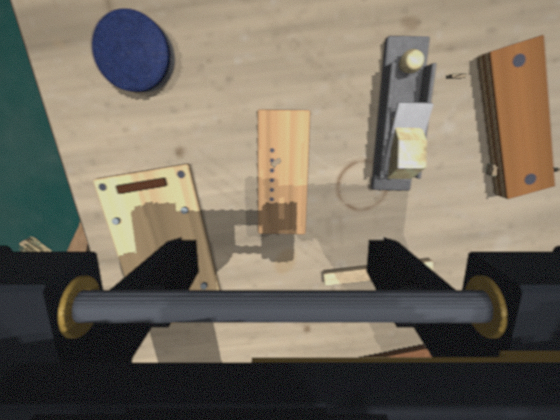

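The view shows the maple plate from (282,110) to (280,234), the wide cradle at lower left with its strip at (142,185), and the plane at (402,112).

Request:
carry_out:
  series:
    - [1,[1,0,4],0.8]
    - [1,[1,0,8],0.8]
    - [1,[1,0,12],0.8]
    - [1,[1,0,15],0.8]
    - [1,[1,0,15],0.8]
    - [1,[1,0,15],0.8]

```text
t: 7.55
eef_pos: [0.6138, 0.183, 0.0468]
tool_rot: [3.13, -0.241, -0.005]
contact_force: [0.5, 0.9, 0.6]
opening: 1.0
gripper_force: 0.0
```

Run:
```python
from h import *
from rig import bot
togo(bot.sense(),615.4,198.2,2.5,-7.9)
```

```text
tcp [613.8 183.   46.8] yaw -8.79 tilt [-0.0034 -0.0021 -1.    ]  GO [-0.06 -1.54  4.43] turn -0.89
```

Request:
carry_out:
  series:
    - [1,[0,-1.5,0],-0.8]
    - [1,[0,-1.5,0],-0.8]
    - [1,[0,-1.5,2],-0.8]
    - [1,[0,-1.5,2],-0.8]

```text
t: 7.88
eef_pos: [0.617, 0.2012, 0.0281]
tool_rot: [-3.133, 0.214, -0.0]
contact_force: [-1.5, 0.2, -1.8]
opening: 1.002
gripper_force: 0.0
```

Run:
```python
from h import *
from rig import bot
togo(bot.sense(),615.4,198.2,2.5,-7.9)
```

```text
tcp [617.  201.2  28.1] yaw -7.81 tilt [ 1.e-04  9.e-04 -1.e+00]  GO [-0.11  0.32  2.56] turn 0.09
```

Request:
carry_out:
  series:
    - [1,[-0.1,0.2,1.5],0]
    - [1,[-0.1,0.2,2.5],0]
    - [1,[-0.1,0.2,2.5],0]
    - [-1,[-0.1,0.2,2.5],0]
    - [-1,[-0.1,0.2,2.5],0]
    - [-1,[-0.1,0.2,2.5],0]
    - [-1,[-0.1,0.2,2.5],0]
    - [-1,[-0.1,0.2,2.5],0]

```text
t: 8.55
eef_pos: [0.6162, 0.198, 0.0034]
tool_rot: [-3.134, 0.217, -0.001]
contact_force: [-0.4, -0.6, 0.4]
opening: 0.639
gripper_force: 0.0
```

Request:
carry_out:
  series:
    - [-1,[0,0,0],0]
    - [-1,[0,0,0],0]
    - [-1,[0,0,0],0]
    - [-1,[0,0,-2],0]
    - [-1,[0,0,-5],0]
    - [-1,[0,0,-8],0]
    - [-1,[0,0,-10],0]
    - [-1,[0,0,-10],0]

```text
t: 9.22
eef_pos: [0.6189, 0.1986, 0.1073]
tool_rot: [-3.131, 0.217, -0.012]
contact_force: [0.9, 0.3, -0.4]
opening: 0.628
gripper_force: 25.0
```

Run:
```python
from h import *
from rig import bot
togo(bot.sense(),539.6,350.1,110,2)
```

```text
tcp [618.9 198.6 107.3] yaw -7.93 tilt [ 0.0076  0.0023 -1.    ]  GO [ -9.94 -13.92  -0.3 ] turn -9.93
```

Request:
carry_out:
  series:
    - [-1,[-2.5,-3.5,0],-3]
    - [-1,[-5,-7,0],-6]
    - [-1,[-7.5,-10.5,0],-10]
    - [-1,[-9.5,-13,0],-10]
    - [-1,[-9.9,-13.9,0],-10]
    - [-1,[-9.9,-13.9,0],-10]
    - [-1,[-9.9,-13.9,0],-10]
    - [-1,[-9.9,-13.9,0],-10]

```text
t: 9.88
eef_pos: [0.5383, 0.3462, 0.1024]
tool_rot: [3.138, 0.052, 0.001]
contact_force: [-0.4, -1.0, -0.1]
opening: 0.632
gripper_force: 25.0
```

Run:
```python
from h import *
from rig import bot
s=bot.sense();d=bot.get_image("wrist");cv2.imwrite("pics/w5.png",d["img"][:,:,::-1]);np.savez("w5.npz",**d)
togo(s,539.6,350.1,14.8,2)
```

```text
tcp [538.3 346.2 102.4] yaw 1.91 tilt [ 5.0e-04 -2.9e-03 -1.0e+00]  GO [ 0.14 -0.41  8.76] turn -0.09
```

View pics/w5.png

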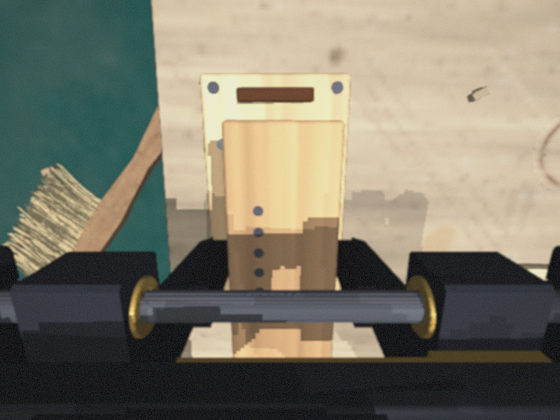

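The view shows the held plate over the wide cradle: strip at (275,94), base corners (202,75) and (350,74), plate far edge (223–343,121).

Run:
```python
from h import *
d=dict(np.load("w5.npz"))
P=lambda u,v,z:(rays(d,[[u,v]],z)[0]*1000).round(1)
a=np.radians(2);ax=np.array([np.cos(a),np.sin(a)])
print("strip",P(275,94.5,.018)[:2]-81.5*ax,"base",(P(202,75,.012)+P(350,74,.012))[:2]/2-98*ax)
l,r=P(223,121,.1073),P(343,121,.1073);print(l,r,"plate",(l+r)[:2]/2-70*ax, np.degrees(np.arctan2(*(l-r)[1::-1])))
l,r=P(202,75,.012),P(350,74,.012);print("base ang",l,r,np.degrees(np.arctan2(*(l-r)[1::-1])))
```

```text
strip [543.1496476  351.55569102] base [540.70969895 350.72984932]
[606.  375.5 107.3] [607.8 321.7 107.3] plate [536.94264211 346.15703523] 91.91624437249632
base ang [636.5 407.5  12. ] [640.8 300.8  12. ] 92.30776575123969
```

Request:
carry_out:
  series:
    - [-1,[0.4,-0.45,2],0]
    - [-1,[0.4,-0.45,5],0]
    - [-1,[0.4,-0.45,7.4],0]
    - [-1,[0.4,-0.45,7.4],0]
    - [-1,[0.4,-0.45,7.4],0]
    - [-1,[0.4,-0.45,7.4],0]

```text
t: 10.43
eef_pos: [0.5424, 0.3529, 0.0301]
tool_rot: [-3.141, -0.054, -0.003]
contact_force: [0.3, 0.6, -0.7]
opening: 0.628
gripper_force: 25.0
```

Run:
```python
from h import *
from rig import bot
togo(bot.sense(),541.8,350.9,15.2,2.1)
```

```text
tcp [542.4 352.9  30.1] yaw 1.98 tilt [ 1.9e-03  1.0e-04 -1.0e+00]  GO [-0.07  0.2   1.49] turn -0.12
```

Request:
carry_out:
  series:
    - [-1,[0,0.2,0.8],0]
    - [-1,[0,0.2,1.3],0]
    - [-1,[0,0.2,1.5],0]
    - [-1,[0,0.2,1.5],0]
    - [-1,[0,0.2,1.5],0]

```text
t: 10.85
eef_pos: [0.5416, 0.3514, 0.0153]
tool_rot: [3.141, 0.056, 0.002]
contact_force: [-0.8, -1.4, 7.7]
opening: 0.63
gripper_force: 25.0
```

Request:
carry_out:
  series:
    - [0.8,[0,0,0],0]
    - [0.8,[0,0,0],0]
    - [0.8,[0,0,0],0]
    - [0.8,[0,0,-1],0]
    - [0.8,[0,0,-4],0]
    - [0.8,[0,0,-8],0]
    - [0.8,[0,0,-12],0]
    - [0.8,[0,0,-14],0]

```text
t: 11.52
eef_pos: [0.5429, 0.353, 0.1593]
tool_rot: [-3.137, -0.057, -0.009]
contact_force: [0.6, -0.3, -0.4]
opening: 0.904
gripper_force: 0.0
```

Run:
```python
from h import *
from rig import bot
s=bot.sense();d=bot.get_image("wrist");cv2.imwrite("pics/w6.png",d["img"][:,:,::-1]);np.savez("w6.npz",**d)
togo(s,632,-50,200,8.7)
d=dict(np.load("top0.npz"));g=cv2.cvtColor(d["img"],cv2.COLOR_RGB2HSV)
seg(d,(g[...,1]>110),(268,155,305,222),.024)
```

```text
tcp [542.9 353.  159.3] yaw 2.08 tilt [ 0.0058  0.0037 -1.    ]  GO [ 7.46 40.58 -4.17] turn -6.62
centre [639.2 -49.6] size [ 49.1 152. ] axis 9.6
```

View pics/w6.png

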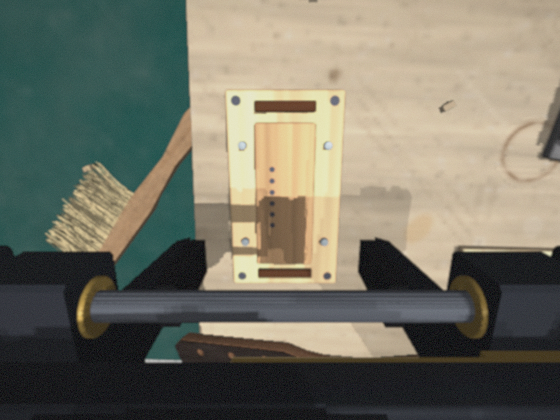

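The plate lies flat in the wide cradle (corners about (255,123), (316,122), (307,264)), between pins and strips.

Request:
carry_out:
  series:
    - [1,[1,4,-2],0]
    - [1,[7.4,40.6,-4.2],-6.6]
    - [1,[7.4,40.6,-4.2],-6.6]
    - [1,[7.4,40.6,-4.2],-6.6]
    - [1,[7.4,40.6,-4.2],-6.6]
    - [1,[7.4,40.6,-4.2],-6.6]
    - [1,[7.4,40.6,-4.2],-6.6]
    - [1,[7.4,40.6,-4.2],-6.6]

```text
t: 12.23
eef_pos: [0.612, 0.0291, 0.1911]
tool_rot: [3.132, 0.238, 0.0]
contact_force: [1.0, -0.0, -0.3]
opening: 1.003
gripper_force: 0.0
```

Run:
```python
from h import *
from rig import bot
togo(bot.sense(),632,-50,200,8.7)
d=dict(np.load("w6.npz"))
P=lambda u,v,z:(rays(d,[[u,v]],z)[0]*1000).round(1)
a,b=P(285.5,106,.018),P(285.5,272.5,.018);print("strips",a,b,(a+b)/2)
q=[P(u,v,.018) for u,v in((242,146),(327.5,146),(246,241),(324,241.5))];print("pins",q,np.mean(q,0))
q=[P(u,v,.020) for u,v in((255,123),(316,122.5),(262.5,263),(309,265))];print("plate",q,np.mean(q,0))
```

```text
tcp [612.   29.1 191.1] yaw 8.69 tilt [ 1.e-04 -1.e-04 -1.e+00]  GO [ 0.78  8.12 -0.89] turn -0.01
strips [624.8 353.9  18. ] [459.6 347.4  18. ] [542.2  350.65  18.  ]
pins [array([587.9, 393. ,  18. ]), array([590.8, 313.4,  18. ]), array([493.2, 388.7,  18. ]), array([495.6, 309.8,  18. ])] [541.875 351.225  18.   ]
plate [array([609., 381.,  20.]), array([611.5, 325.7,  20. ]), array([470.5, 371.5,  20. ]), array([470. , 323.7,  20. ])] [540.25  350.475  20.   ]
```

Request:
carry_out:
  series:
    - [1,[0.8,4,0],0]
    - [1,[0.8,7,0],0]
    - [1,[0.8,8.2,0],0]
    - [1,[0.8,8.2,0],0]
    - [1,[0.8,8.2,0],0]
    - [1,[0.8,8.2,0],0]
    - [1,[0.8,8.2,0],0]

```text
t: 12.82
eef_pos: [0.6321, -0.045, 0.1906]
tool_rot: [-3.13, -0.245, 0.0]
contact_force: [-0.1, 0.7, 0.1]
opening: 1.0
gripper_force: 0.0
```

Run:
```python
from h import *
from rig import bot
s=bot.sense();d=bot.get_image("wrist");cv2.imwrite("pics/w7.png",d["img"][:,:,::-1]);np.savez("w7.npz",**d)
g=cv2.cvtColor(d["img"],cv2.COLOR_RGB2HSV)
q=(d["t"]+d["R"]@np.array([.639,-.049,.024]));u=int(q[0]/q[2]*d["fx"]+d["cx"]);v=int(q[1]/q[2]*d["fy"]+d["cy"])
print(u,v,g[v,u],g[v,u+60])
c=seg(d,(g[...,1]>118)&(g[...,2]>70),(u-48,v-95,u+48,v+85),.024);print(c.min(0),c.max(0))
togo(s,638.6,-49.5,50,9.3)
```

```text
287 182 [ 13 142 188] [ 17  47 195]
centre [641.8 -48.9] size [ 48.2 150.1] axis 10.3
[263 104] [311 246]
tcp [632.1 -45.  190.6] yaw 8.94 tilt [-5.0e-04  2.1e-03 -1.0e+00]  GO [ 0.57  0.57 14.06] turn -0.36
```

Request:
carry_out:
  series:
    - [1,[0.8,0.5,4],-1]
    - [1,[0.8,0.5,8],-1]
    - [1,[0.8,0.5,12],-1]
    - [1,[0.8,0.5,14],-1]
    - [1,[0.8,0.5,14],-1]
    - [1,[0.8,0.5,14],-1]

```text
t: 13.37
eef_pos: [0.6405, -0.0509, 0.05]
tool_rot: [-3.129, -0.268, 0.003]
contact_force: [-0.1, 0.9, 1.6]
opening: 1.003
gripper_force: 0.0
```

Run:
```python
from h import *
from rig import bot
togo(bot.sense(),641,-49,4,10)
```

```text
tcp [640.5 -50.9  50. ] yaw 9.79 tilt [-1.9e-03  6.0e-04 -1.0e+00]  GO [ 0.09 -0.17  4.6 ] turn -0.21
```

Request:
carry_out:
  series:
    - [1,[0.1,-0.15,2],-0.2]
    - [1,[0.1,-0.15,4],-0.2]
    - [1,[0.1,-0.15,4.6],-0.2]
    - [1,[0.1,-0.15,4.6],-0.2]
    - [-1,[0.1,-0.15,4.6],-0.2]
    - [-1,[0.1,-0.15,4.6],-0.2]
    - [-1,[0.1,-0.15,4.6],-0.2]
    - [-1,[0.1,-0.15,4.6],-0.2]
  squeeze: 25

```text
t: 14.03
eef_pos: [0.6426, -0.0509, 0.0058]
tool_rot: [3.13, 0.271, 0.003]
contact_force: [-0.2, -0.2, -0.1]
opening: 0.723
gripper_force: 0.0
```

Request:
carry_out:
  series:
    - [-1,[0,0,0],0]
    - [-1,[0,0,0],0]
    - [-1,[0,0,0],0]
    - [-1,[0,0,0],0]
    - [-1,[0,0,0],0]
    - [-1,[0,0,0],0]

```text
t: 14.53
eef_pos: [0.642, -0.0507, 0.005]
tool_rot: [-3.13, -0.271, -0.001]
contact_force: [-1.3, 0.2, 5.8]
opening: 0.564
gripper_force: 25.0
```

Run:
```python
from h import *
from rig import bot
togo(bot.sense(),641,-49,160,10)
```

```text
tcp [642.  -50.7   5. ] yaw 9.89 tilt [ 5.e-04  1.e-04 -1.e+00]  GO [ -0.06  -0.18 -15.5 ] turn -0.11
```

Request:
carry_out:
  series:
    - [-1,[0,0,-2],0]
    - [-1,[0,0,-6],0]
    - [-1,[0,0,-10],0]
    - [-1,[-2,2,-13],0]
    - [-1,[-4.5,4.5,-15],2]
    - [-1,[-7.5,7.4,-15],4]
    - [-1,[-10,10,-15],4]
    - [-1,[-13,13,-15],4]

```text
t: 15.2
eef_pos: [0.5359, -0.201, 0.1548]
tool_rot: [3.137, 0.164, 0.002]
contact_force: [0.5, 0.2, -1.2]
opening: 0.564
gripper_force: 25.0
```

Request:
carry_out:
  series:
    - [-1,[-3,3,0],0]
    - [-1,[-6,6,0],0]
    - [-1,[-9,9,0],0]
    - [-1,[-11,11,0],0]
    - [-1,[-12,12,0],0]
    - [-1,[-12,12,0],0]
    - [-1,[-12,12,0],0]
    - [-1,[-12,12,0],0]

```text
t: 15.87
eef_pos: [0.4306, -0.3308, 0.1543]
tool_rot: [-3.136, -0.164, -0.001]
contact_force: [0.1, -0.1, -1.2]
opening: 0.569
gripper_force: 25.0
```

Run:
```python
from h import *
from rig import bot
togo(bot.sense(),425,-356.8,80,6)
```

```text
tcp [ 430.6 -330.8  154.3] yaw 6.0 tilt [ 8.0e-04  1.2e-03 -1.0e+00]  GO [-0.83  2.54  7.43] turn 0.0
```

Request:
carry_out:
  series:
    - [-1,[-0.4,1.2,1],0]
    - [-1,[-0.8,2.5,3],0]
    - [-1,[-0.8,2.5,5],0]
    - [-1,[-0.8,2.5,6.5],0]
    - [-1,[-0.8,2.5,7.4],0]
    - [-1,[-0.8,2.5,7.4],0]
    - [-1,[-0.8,2.5,7.4],0]

```text
t: 16.45
eef_pos: [0.4245, -0.3574, 0.0801]
tool_rot: [-3.137, -0.163, 0.001]
contact_force: [0.7, 0.3, -1.4]
opening: 0.559
gripper_force: 25.0
```

Run:
```python
from h import *
from rig import bot
s=bot.sense();d=bot.get_image("wrist");cv2.imwrite("pics/w8.png",d["img"][:,:,::-1]);np.savez("w8.npz",**d)
togo(s,425,-357,27,5.9)
```

```text
tcp [ 424.5 -357.4   80.1] yaw 5.97 tilt [-4.e-04  5.e-04 -1.e+00]  GO [ 0.06 -0.03  5.31] turn 0.07
```

View pics/w8.png

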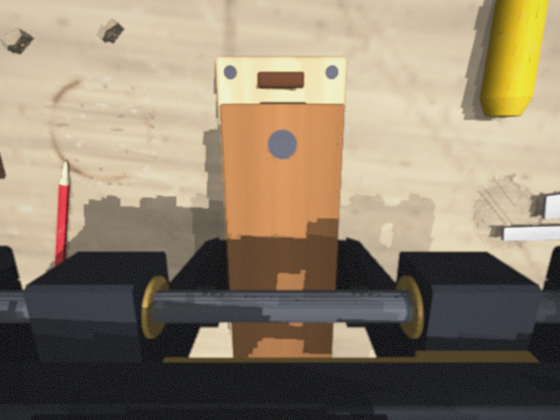

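The held caul's far edge is at (220–345,104), with the cradle strip centred at (281,79).

Run:
```python
from h import *
d=dict(np.load("w8.npz"))
P=lambda u,v,z:(rays(d,[[u,v]],z)[0]*1000).round(1)
a=np.radians(6);ax=np.array([np.cos(a),np.sin(a)])
l,r=P(220.5,104,.0995),P(345,104,.0995);print(l,r,"caul",(l+r)[:2]/2-76*ax)
l,r=P(217,58,.012),P(346,58,.012);print("seat",(l+r)[:2]/2-108*ax,P(281,79,.018)[:2]-93*ax)
```

```text
[ 496.7 -324.9   99.5] [ 501.8 -374.    99.5] caul [ 423.66633595 -357.39416321]
seat [ 423.8916353  -356.68907403] [ 425.50946373 -356.22114708]
```

Request:
carry_out:
  series:
    - [-1,[0.1,0,2],0]
    - [-1,[0.1,0,3.5],0]
    - [-1,[0.1,0,4.4],0]
    - [-1,[0.1,0,4.4],0]
    - [-1,[0.1,0,4.4],0]

```text
t: 16.92
eef_pos: [0.4253, -0.3579, 0.037]
tool_rot: [3.137, 0.162, 0.0]
contact_force: [0.5, -0.0, -1.7]
opening: 0.564
gripper_force: 25.0
```

Run:
```python
from h import *
from rig import bot
togo(bot.sense(),425.9,-357,27,5.9)
```

```text
tcp [ 425.3 -357.9   37. ] yaw 5.9 tilt [ 3.e-04 -3.e-04 -1.e+00]  GO [ 0.07 -0.09  1.  ] turn 0.0
```

Request:
carry_out:
  series:
    - [-1,[0.05,-0.08,0.5],0]
    - [-1,[0.05,-0.08,0.8],0]
    - [-1,[0.05,-0.08,0.95],0]
    - [-1,[0.05,-0.08,1.0],0]
    - [-1,[0.05,-0.08,1.0],0]
    - [-1,[0.05,-0.08,1.0],0]

```text
t: 17.42
eef_pos: [0.4256, -0.357, 0.0269]
tool_rot: [3.137, 0.161, 0.001]
contact_force: [-0.3, -0.1, 3.0]
opening: 0.567
gripper_force: 25.0
```

Request:
carry_out:
  series:
    - [0.8,[0,0,0],0]
    - [0.8,[0,0,0],0]
    - [0.8,[0,0,0],0]
    - [0.8,[0,0,0],0]
    - [0.8,[0,0,-3],0]
    - [0.8,[0,0,-7],0]
    - [0.8,[0,0,-11],0]
    - [0.8,[0,0,-14],0]

```text
t: 18.08
eef_pos: [0.4258, -0.3574, 0.1693]
tool_rot: [3.136, 0.161, 0.002]
contact_force: [-0.1, -0.4, -0.1]
opening: 0.899
gripper_force: 0.0
```

Request:
carry_out:
  series:
    - [0.8,[0,0,-2],0]
    - [0.8,[0,0,-3],0]
    - [1,[0,0,-3],0]
    - [1,[0,0,-3],0]

```text
t: 18.42
eef_pos: [0.4251, -0.3568, 0.196]
tool_rot: [-3.137, -0.161, 0.001]
contact_force: [0.6, 0.8, -0.3]
opening: 0.998
gripper_force: 0.0
```

Run:
```python
from h import *
from rig import bot
s=bot.sense();d=bot.get_image("wrist");cv2.imwrite("pics/w9.png",d["img"][:,:,::-1]);np.savez("w9.npz",**d)
togo(s,645,68,210,-8)
g=cv2.cvtColor(d["img"],cv2.COLOR_RGB2HSV)
seg(d,(g[...,1]>118)&(g[...,2]>70),(225,90,335,280),.046)
```

```text
tcp [ 425.1 -356.8  196. ] yaw 5.89 tilt [-5.e-04  3.e-04 -1.e+00]  GO [ 26.23 -40.    -1.4 ] turn 13.89
centre [ 422.7 -356.3] size [ 48.9 156.5] axis 5.8
```

View pics/w9.png

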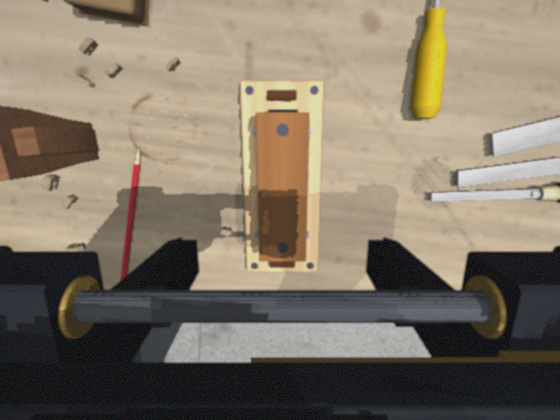

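The caul sits centred on the blank (plugs at (282,130) and (283,247)), aligned with the cradle.

Request:
carry_out:
  series:
    - [1,[2,-3,-1],1]
    - [1,[13,-20,-1.4],7]
    - [1,[13,-20,-1.4],7]
    - [1,[13,-20,-1.4],7]
    - [1,[13,-20,-1.4],7]
    - [1,[13,-20,-1.4],7]
    - [1,[13,-20,-1.4],7]
    - [1,[13,-20,-1.4],7]

```text
t: 19.13
eef_pos: [0.5344, -0.1413, 0.2085]
tool_rot: [-3.14, 0.021, 0.005]
contact_force: [-1.4, -1.2, 0.4]
opening: 1.0
gripper_force: 0.0
```

Request:
carry_out:
  series:
    - [1,[3.5,-2,0],7]
    - [1,[7,-5,0],7]
    - [1,[9,-9,0],7]
    - [1,[11,-13,0],7]
    - [1,[11,-17,0],7]
    - [1,[11,-19,0],7]
    - [1,[11,-20,0],7]
    - [1,[11,-20,0],7]

```text
t: 19.8
eef_pos: [0.6471, 0.0554, 0.2088]
tool_rot: [-3.134, 0.216, 0.005]
contact_force: [-0.2, 0.3, 0.5]
opening: 1.0
gripper_force: 0.0
```

Run:
```python
from h import *
from rig import bot
s=bot.sense();d=bot.get_image("wrist");cv2.imwrite("pics/w10.png",d["img"][:,:,::-1]);np.savez("w10.npz",**d)
togo(s,655,70,200,-8)
d=dict(np.load("w9.npz"));P=lambda u,v,z:(rays(d,[[u,v]],z)[0]*1000).round(1)
a,b=P(282.5,130,.046),P(283,247,.046);print("plugs",a,b,(a+b)/2,np.degrees(np.arctan2(*(a-b)[1::-1])))
q=[P(u,v,.046) for u,v in((257,113),(310,113),(258.5,261),(305,262))];print("caul",q,np.mean(q,0))
```

```text
tcp [647.1  55.4 208.8] yaw -7.9 tilt [-3.e-03  7.e-04 -1.e+00]  GO [ 0.59 -1.55  0.88] turn 0.1
plugs [ 484.4 -350.5   46. ] [ 365.7 -363.4   46. ] [ 425.05 -356.95   46.  ] 6.202410817696191
caul [array([ 497.3, -325.3,   46. ]), array([ 502.4, -374.4,   46. ]), array([ 347. , -339.1,   46. ]), array([ 350.9, -388.4,   46. ])] [ 424.4 -356.8   46. ]
```

View pics/w10.png

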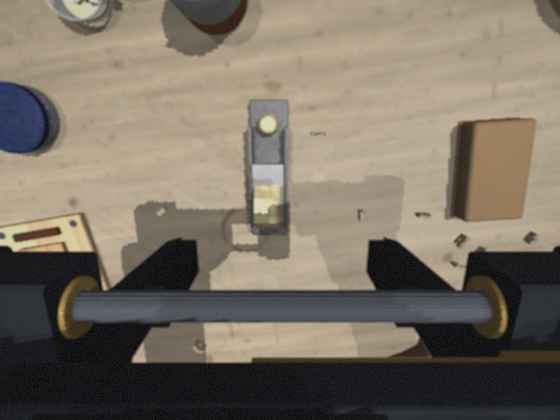

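The plane is upright in view, sole toe edge at (250–288,99), knob at (268,124), heel at about v=235.

Run:
```python
from h import *
d=dict(np.load("w10.npz"));W=cloud(d)*1000
for u in(256,283):
  print(u,[(v,*W[v,u].round(0)) for v in (*range(95,104),110,120,126,128,130,135,*range(222,242,2))])
for v in(108,150,230):
  print(v,[(u,*W[v,u,1:].round(0)) for u in (*range(244,256,1),*range(280,294))])
```

```text
256 [(95, np.float64(745.0), np.float64(72.0), np.float64(1.0)), (96, np.float64(744.0), np.float64(72.0), np.float64(1.0)), (97, np.float64(743.0), np.float64(72.0), np.float64(-0.0)), (98, np.float64(742.0), np.float64(72.0), np.float64(1.0)), (99, np.float64(740.0), np.float64(72.0), np.float64(2.0)), (100, np.float64(739.0), np.float64(72.0), np.float64(12.0)), (101, np.float64(738.0), np.float64(72.0), np.float64(13.0)), (102, np.float64(737.0), np.float64(72.0), np.float64(13.0)), (103, np.float64(736.0), np.float64(72.0), np.float64(13.0)), (110, np.float64(729.0), np.float64(73.0), np.float64(13.0)), (120, np.float64(718.0), np.float64(75.0), np.float64(12.0)), (126, np.float64(712.0), np.float64(76.0), np.float64(13.0)), (128, np.float64(710.0), np.float64(76.0), np.float64(13.0)), (130, np.float64(708.0), np.float64(76.0), np.float64(14.0)), (135, np.float64(703.0), np.float64(77.0), np.float64(13.0)), (222, np.float64(619.0), np.float64(87.0), np.float64(61.0)), (224, np.float64(615.0), np.float64(88.0), np.float64(55.0)), (226, np.float64(610.0), np.float64(90.0), np.floa
[... 4630 characters left out ...]
 np.float64(13.0)), (254, np.float64(97.0), np.float64(13.0)), (255, np.float64(96.0), np.float64(13.0)), (280, np.float64(67.0), np.float64(10.0)), (281, np.float64(66.0), np.float64(13.0)), (282, np.float64(64.0), np.float64(13.0)), (283, np.float64(63.0), np.float64(13.0)), (284, np.float64(62.0), np.float64(12.0)), (285, np.float64(61.0), np.float64(11.0)), (286, np.float64(60.0), np.float64(13.0)), (287, np.float64(59.0), np.float64(2.0)), (288, np.float64(58.0), np.float64(0.0)), (289, np.float64(56.0), np.float64(2.0)), (290, np.float64(55.0), np.float64(0.0)), (291, np.float64(54.0), np.float64(1.0)), (292, np.float64(53.0), np.float64(2.0)), (293, np.float64(52.0), np.float64(0.0))]
```

Request:
carry_out:
  series:
    - [1,[1.2,-1.6,0],0.3]
    - [1,[1.2,-1.6,4],0.3]
    - [1,[1.2,-1.6,8],0.3]
    - [1,[1.2,-1.6,11],0.3]
    - [1,[1.2,-1.6,13.5],0.3]
    - [1,[1.2,-1.6,13.5],0.3]
    - [1,[1.2,-1.6,13.5],0.3]

```text
t: 20.43
eef_pos: [0.6613, 0.063, 0.0746]
tool_rot: [3.129, -0.237, -0.004]
contact_force: [1.0, -0.2, 1.4]
opening: 1.001
gripper_force: 0.0
```

Run:
```python
from h import *
from rig import bot
togo(bot.sense(),661.3,70,8,-8.2)
```

```text
tcp [661.3  63.   74.6] yaw -8.65 tilt [-0.0031 -0.0031 -1.    ]  GO [-0.08 -0.72  6.66] turn -0.45
```

Request:
carry_out:
  series:
    - [1,[0,-0.7,0],-0.4]
    - [1,[0,-0.7,2],-0.4]
    - [1,[0,-0.7,5],-0.4]
    - [1,[0,-0.7,6.6],-0.4]
    - [1,[0,-0.7,6.6],-0.4]
    - [1,[0,-0.7,6.6],-0.4]

```text
t: 20.93
eef_pos: [0.6636, 0.074, 0.0103]
tool_rot: [3.134, -0.22, 0.001]
contact_force: [-0.5, -0.6, 0.6]
opening: 1.001
gripper_force: 0.0
```

Run:
```python
from h import *
from rig import bot
togo(bot.sense(),661.3,70,8,-8.2)
```

```text
tcp [663.6  74.   10.3] yaw -8.02 tilt [ 4.e-04 -3.e-04 -1.e+00]  GO [-0.17  0.43  0.23] turn 0.18
```

Request:
carry_out:
  series:
    - [1,[-0.2,0.3,0.2],0.1]
    - [1,[-0.2,0.3,0.2],0.1]
    - [1,[-0.2,0.3,0.2],0.1]
    - [-1,[-0.2,0.3,0.2],0.1]
    - [-1,[-0.2,0.3,0.2],0.1]
    - [-1,[-0.2,0.3,0.2],0.1]
    - [-1,[-0.2,0.3,0.2],0.1]
    - [-1,[-0.2,0.3,0.2],0.1]
  squeeze: 45

```text
t: 21.6
eef_pos: [0.6609, 0.0716, 0.0076]
tool_rot: [-3.134, 0.222, -0.0]
contact_force: [0.3, 0.7, 0.2]
opening: 0.643
gripper_force: 0.0
```

Request:
carry_out:
  series:
    - [-1,[0,0,0],0]
    - [-1,[0,0,0],0]
    - [-1,[0,0,0],0]
    - [-1,[0,0,0],0]
    - [-1,[0,0,0],0]
    - [-1,[0,0,0],0]
    - [-1,[0,0,0],0]
    - [-1,[0,0,0],0]

```text
t: 22.27
eef_pos: [0.6607, 0.0707, 0.0075]
tool_rot: [3.133, -0.223, -0.0]
contact_force: [-0.4, -3.6, 0.4]
opening: 0.473
gripper_force: 45.0
```

Run:
```python
from h import *
from rig import bot
togo(bot.sense(),661.3,70,8,-8.2)
```

```text
tcp [660.7  70.7   7.5] yaw -8.13 tilt [-4.0e-04 -1.1e-03 -1.0e+00]  GO [ 0.07  0.06 -0.05] turn 0.07
```

Request:
carry_out:
  series:
    - [-1,[0,0,-1],0]
    - [-1,[0,0,-4],0]
    - [-1,[0,0,-8],0]
    - [-1,[0,0,-12],0]
    - [-1,[-0.5,2,-15],0]
    - [-1,[-2,5,-16],-2]
    - [-1,[-3.2,8.5,-16],-4]
    - [-1,[-4.5,12,-16],-6]

```text
t: 22.93
eef_pos: [0.5991, -0.0398, 0.1689]
tool_rot: [-3.14, 0.05, -0.003]
contact_force: [1.0, -1.1, -6.6]
opening: 0.472
gripper_force: 45.0
```

Request:
carry_out:
  series:
    - [-1,[-2,3,0],-2]
    - [-1,[-4,6,0],-4]
    - [-1,[-6,9,0],-6]
    - [-1,[-8,12,0],-8]
    - [-1,[-10,15,0],-8]
    - [-1,[-11,18,0],-8]
    - [-1,[-12,20,0],-8]
    - [-1,[-12,20,0],-8]

```text
t: 23.6
eef_pos: [0.4683, -0.242, 0.1678]
tool_rot: [3.135, 0.147, -0.005]
contact_force: [-0.3, -0.1, -6.3]
opening: 0.476
gripper_force: 45.0
```

Request:
carry_out:
  series:
    - [-1,[0,0,0],0]
    - [-1,[0,0,0],0]
    - [-1,[0,0,0],0]

```text
t: 23.85
eef_pos: [0.4731, -0.2343, 0.1676]
tool_rot: [-3.136, -0.166, -0.001]
contact_force: [0.1, 0.7, -6.2]
opening: 0.469
gripper_force: 45.0
```

Run:
```python
from h import *
from rig import bot
togo(bot.sense(),424.8,-357,120,6)
```

```text
tcp [ 473.1 -234.3  167.6] yaw 6.06 tilt [ 8.0e-04  1.4e-03 -1.0e+00]  GO [-6.1  11.7   4.74] turn 0.06
```

Settled; the measured -6 N matches the plane's weight.

Request:
carry_out:
  series:
    - [-1,[-1.5,3,0],0]
    - [-1,[-3,6,0],0]
    - [-1,[-4.5,9,0],0]
    - [-1,[-5.6,11,1],0]
    - [-1,[-6.1,11.7,3],0]
    - [-1,[-6.1,11.7,4.6],0]
    - [-1,[-6.1,11.7,4.6],0]
    - [-1,[-6.1,11.7,4.6],0]

```text
t: 24.52
eef_pos: [0.4241, -0.3571, 0.1211]
tool_rot: [-3.135, -0.165, 0.001]
contact_force: [0.9, 0.8, -6.7]
opening: 0.474
gripper_force: 45.0
```

Run:
```python
from h import *
from rig import bot
s=bot.sense();d=bot.get_image("wrist");cv2.imwrite("pics/w11.png",d["img"][:,:,::-1]);np.savez("w11.npz",**d)
togo(s,424.8,-357,54,6)
W=cloud(d)*1000
zt=s["eef_pos"][2]*1000-7.5+13
m=(abs(W[...,2]-zt)<4)&(abs(W[...,1]+350)<50)&(W[...,0]>470)
q=W[m];print(len(q),zt,"toe xmax",q[:,0].max(), "y",np.percentile(q[:,1],[1,50,99]))
e=q[q[:,0]>q[:,0].max()-8];print(e[:,1].min(),e[:,1].max(),np.polyfit(e[:,1],e[:,0],1)[0])
```

```text
tcp [ 424.1 -357.1  121.1] yaw 6.03 tilt [-9.0e-04  2.2e-03 -1.0e+00]  GO [0.08 0.01 6.71] turn 0.03
4887 126.55173793122411 toe xmax 503.7223151959871 y [-370.68467662 -349.89085244 -329.32766356]
-369.81646306345357 -328.2783494086763 -0.05011923851269323
```

View pics/w11.png

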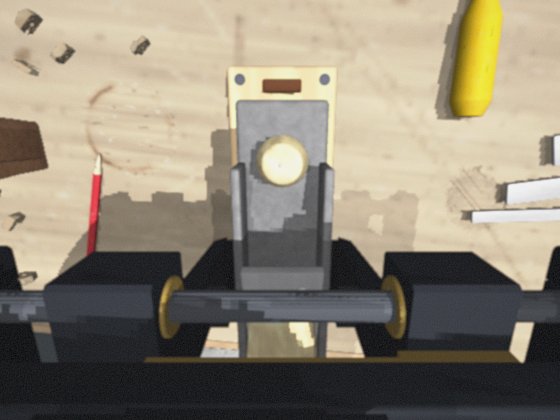

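The plane is held square over the caul; its toe edge at (237–329,100) puts its centre within 1 mm of target.

Request:
carry_out:
  series:
    - [-1,[0.08,0,2],0]
    - [-1,[0.08,0,4],0]
    - [-1,[0.08,0,5.4],0]
    - [-1,[0.08,0,6.1],0]
    - [-1,[0.08,0,6.1],0]
    - [-1,[0.08,0,6.1],0]

```text
t: 25.07
eef_pos: [0.4253, -0.3588, 0.0614]
tool_rot: [3.137, 0.163, 0.002]
contact_force: [0.4, -0.7, -6.3]
opening: 0.471
gripper_force: 45.0
```

Run:
```python
from h import *
from rig import bot
togo(bot.sense(),425,-357,53.5,6)
```

```text
tcp [ 425.3 -358.8   61.4] yaw 5.95 tilt [ 1.4e-03 -7.0e-04 -1.0e+00]  GO [-0.01 -0.18  0.79] turn -0.05
```

Request:
carry_out:
  series:
    - [-1,[0,-0.15,0.3],0]
    - [-1,[0,-0.15,0.5],0]
    - [-1,[0,-0.15,0.65],0]
    - [-1,[0,-0.15,0.73],0]
    - [-1,[0,-0.15,0.78],0]
    - [-1,[0,-0.15,0.78],0]
    - [-1,[0,-0.15,0.78],0]

```text
t: 25.65
eef_pos: [0.4243, -0.3575, 0.0534]
tool_rot: [3.137, 0.161, 0.001]
contact_force: [-2.1, 0.7, 3.2]
opening: 0.477
gripper_force: 45.0
```

Run:
```python
from h import *
from rig import bot
togo(bot.sense(),425,-357,53.5,6)
```

```text
tcp [ 424.3 -357.5   53.4] yaw 5.89 tilt [ 6.e-04 -4.e-04 -1.e+00]  GO [ 0.08 -0.04 -0.01] turn -0.11
```

Contact (+3 N); release and rise straight.

Request:
carry_out:
  series:
    - [0.6,[0,0,0],0]
    - [0.6,[0,0,0],0]
    - [0.6,[0,0,0],0]
    - [0.6,[0,0,0],0]
    - [0.6,[0,0,-2],0]
    - [0.6,[0,0,-5],0]
    - [0.6,[0,0,-9],0]
    - [0.6,[0,0,-13],0]

```text
t: 26.32
eef_pos: [0.4234, -0.357, 0.1836]
tool_rot: [-3.136, -0.161, 0.002]
contact_force: [0.6, 0.2, -0.6]
opening: 0.798
gripper_force: 0.0
```

Request:
carry_out:
  series:
    - [1,[0,0,-2],0]
    - [1,[0,0,-3],0]
    - [1,[0,0,-3],0]
    - [1,[0,0,-3],0]

```text
t: 26.65
eef_pos: [0.4236, -0.3572, 0.2121]
tool_rot: [-3.137, -0.161, 0.001]
contact_force: [0.8, -0.2, -1.0]
opening: 0.999
gripper_force: 0.0
```

Run:
```python
from h import *
from rig import bot
s=bot.sense();d=bot.get_image("wrist");np.savez("w12.npz",**d)
togo(s,620,-176,210,-4)
W=cloud(d)*1000
m=(abs(W[...,2]-59.5)<4)&(abs(W[...,1]+355)<45)&(abs(W[...,0]-425)<100)
q=W[m];t=q[q[:,0]>470];h=q[q[:,0]<400]
print("toe",t[:,0].max(),np.percentile(t[:,1],[1,99]),"heel",len(h) and (h[:,0].min(),h[:,1].mean()),rect(q/1000) )
d=dict(np.load("top0.npz"));g=cv2.cvtColor(d["img"],cv2.COLOR_RGB2HSV)
seg(d,(g[...,1]>70)&(g[...,2]<150),(308,165,345,222),.03)
```

```text
tcp [ 423.6 -357.2  212.1] yaw 5.89 tilt [-8.e-04  4.e-04 -1.e+00]  GO [ 21.39 -16.01   0.2 ] turn 9.89
toe 503.89963944598236 [-371.23148444 -329.81872642] heel (np.float64(346.1187297552329), np.float64(-365.2594977072513)) [ 424.9 -357.3   41.4  155.3  -83.8]
centre [ 624.5 -174.9] size [ 67.2 113.5] axis -4.5
```

Request:
carry_out:
  series:
    - [1,[3,-2,0],1]
    - [1,[7,-5,0],4]
    - [1,[11,-8,0],8]
    - [1,[15,-11,0],10]
    - [1,[18.5,-14,0],10]
    - [1,[20.5,-15.5,0],10]
    - [1,[20.5,-16,0],10]
    - [1,[20.5,-16,0],10]

```text
t: 27.37
eef_pos: [0.6139, -0.1697, 0.2097]
tool_rot: [-3.135, 0.098, 0.003]
contact_force: [0.0, 0.4, 0.7]
opening: 1.002
gripper_force: 0.0
```

Request:
carry_out:
  series:
    - [1,[0,0,0],0]
    - [1,[0,0,0],0]

```text
t: 27.53
eef_pos: [0.6097, -0.1788, 0.211]
tool_rot: [3.138, -0.115, -0.006]
contact_force: [-0.3, -0.7, 0.2]
opening: 1.003
gripper_force: 0.0
```

Run:
```python
from h import *
from rig import bot
s=bot.sense();d=bot.get_image("wrist");np.savez("w13.npz",**d)
W=cloud(d)*1000
m=(abs(W[...,2]-31)<4)&(abs(W[...,1]+175)<60)&(abs(W[...,0]-626)<80)
m=cv2.morphologyEx(m.astype(np.uint8),cv2.MORPH_OPEN,np.ones((3,3)))>0
v,u=np.nonzero(m);print(rect(W[m]/1000),v.max(),rect(rays(d,np.c_[u,v],.03)))
togo(s,626,-175.5,50,-4)
```

```text
[ 629.5 -177.1   64.5  108.4   86. ] 214 [ 629.7 -177.1   64.   108.    86. ]
tcp [ 609.7 -178.8  211. ] yaw -4.21 tilt [-0.0041 -0.0011 -1.    ]  GO [ 1.67 -0.48 16.09] turn -0.21
```

Request:
carry_out:
  series:
    - [1,[1.8,-0.3,4],0]
    - [1,[1.8,-0.3,8],0]
    - [1,[1.8,-0.3,12],0]
    - [1,[1.8,-0.3,15],0]
    - [1,[1.8,-0.3,15.5],0]
    - [1,[1.8,-0.3,15.5],0]
    - [1,[1.8,-0.3,15.5],0]

```text
t: 28.17
eef_pos: [0.6302, -0.1771, 0.0591]
tool_rot: [3.138, -0.115, 0.003]
contact_force: [1.0, -0.2, -0.1]
opening: 0.999
gripper_force: 0.0
```

Run:
```python
from h import *
from rig import bot
togo(bot.sense(),628.5,-176.7,6,-4)
```

```text
tcp [ 630.2 -177.1   59.1] yaw -4.21 tilt [ 0.0016 -0.0011 -1.    ]  GO [-0.18 -0.03  5.31] turn -0.21
```

Request:
carry_out:
  series:
    - [1,[-0.1,0,2],-0.2]
    - [1,[-0.1,0,4],-0.2]
    - [1,[-0.1,0,5.2],-0.2]
    - [1,[-0.1,0,5.2],-0.2]
    - [-1,[-0.1,0,5.2],-0.2]
    - [-1,[-0.1,0,5.2],-0.2]
    - [-1,[-0.1,0,5.2],-0.2]
    - [-1,[-0.1,0,5.2],-0.2]
  squeeze: 20

```text
t: 28.83
eef_pos: [0.6298, -0.176, 0.0073]
tool_rot: [3.139, -0.107, 0.004]
contact_force: [0.6, 0.4, 4.4]
opening: 0.753
gripper_force: 20.0
```

Request:
carry_out:
  series:
    - [-1,[0,0,0],0]
    - [-1,[0,0,0],0]
    - [-1,[0,0,0],0]

```text
t: 29.08
eef_pos: [0.6298, -0.1759, 0.0073]
tool_rot: [3.139, -0.107, 0.004]
contact_force: [-0.8, 0.3, 5.9]
opening: 0.755
gripper_force: 20.0
```

Run:
```python
from h import *
from rig import bot
togo(bot.sense(),628.5,-176.7,150,-4)
```

```text
tcp [ 629.8 -175.9    7.3] yaw -3.92 tilt [ 2.5e-03 -9.0e-04 -1.0e+00]  GO [ -0.09   0.1  -14.27] turn 0.08
```

Request:
carry_out:
  series:
    - [-1,[0,0,-1],0]
    - [-1,[0,0,-4],0]
    - [-1,[0,0,-8],0]
    - [-1,[-0.5,-2,-11.5],0]
    - [-1,[-1.2,-5,-14],0]
    - [-1,[-2,-8.5,-14.5],-2]
    - [-1,[-3,-12,-14.5],-4]
    - [-1,[-4,-16,-14.5],-6]

```text
t: 29.75
eef_pos: [0.5996, -0.013, 0.1524]
tool_rot: [3.14, 0.056, 0.003]
contact_force: [0.1, 0.2, -2.1]
opening: 0.76
gripper_force: 20.0
```

Request:
carry_out:
  series:
    - [-1,[-0.7,-4,0],0]
    - [-1,[-1.4,-8,0],0]
    - [-1,[-2,-12,0],0]
    - [-1,[-3,-16,0],0]
    - [-1,[-3.5,-20,0],0]
    - [-1,[-4,-23,0],0]
    - [-1,[-4.5,-25,0],0]
    - [-1,[-4.5,-25,0],0]

```text
t: 30.42
eef_pos: [0.5429, 0.2428, 0.1511]
tool_rot: [-3.136, -0.072, 0.002]
contact_force: [-0.2, 1.0, -1.5]
opening: 0.757
gripper_force: 20.0
```

Request:
carry_out:
  series:
    - [-1,[0,0,0],0]
    - [-1,[0,0,0],0]
    - [-1,[0,0,0],0]
    - [-1,[0,0,0],0]

```text
t: 30.75
eef_pos: [0.5463, 0.233, 0.1509]
tool_rot: [3.14, 0.053, 0.0]
contact_force: [-0.0, -0.3, -0.8]
opening: 0.764
gripper_force: 20.0
```

Run:
```python
from h import *
from rig import bot
togo(bot.sense(),541,351,100,2)
d=dict(np.load("w6.npz"));W=cloud(d)*1000
m=(abs(W[...,2]-20.5)<3.5)&(abs(W[...,1]-351)<60)&(abs(W[...,0]-541)<75)
m=cv2.morphologyEx(m.astype(np.uint8),cv2.MORPH_OPEN,np.ones((7,7)))>0
v,u=np.nonzero(m);print("plate",rect(rays(d,np.c_[u,v],.02)),u.min(),u.max(),v.min(),v.max())
```

```text
tcp [546.3 233.  150.9] yaw 1.92 tilt [ 2.0e-04 -1.1e-03 -1.0e+00]  GO [ -0.13 -11.82   5.08] turn -0.08
plate [541.6 351.5  55.6 138.8 -88.2] 255 315 122 262
```

Request:
carry_out:
  series:
    - [-1,[0,-3,0],0]
    - [-1,[-0.1,-6,0],0]
    - [-1,[-0.1,-9,1],0]
    - [-1,[-0.1,-11,2.5],0]
    - [-1,[-0.1,-11.8,4],0]
    - [-1,[-0.1,-11.8,5],0]
    - [-1,[-0.1,-11.8,5],0]
    - [-1,[-0.1,-11.8,5],0]

```text
t: 31.42
eef_pos: [0.5409, 0.3503, 0.1004]
tool_rot: [3.139, 0.053, -0.001]
contact_force: [0.2, 0.1, -1.0]
opening: 0.76
gripper_force: 20.0
```

Run:
```python
from h import *
from rig import bot
s=bot.sense();d=bot.get_image("wrist");np.savez("w14.npz",**d)
togo(s,541.6,351.5,27.3,1.9)
W=cloud(d)*1000;zt=s["eef_pos"][2]*1000-7.3+30
m=(abs(W[...,2]-zt)<5)&(abs(W[...,1]-351)<45)&(W[...,0]>560)
m=cv2.morphologyEx(m.astype(np.uint8),cv2.MORPH_OPEN,np.ones((3,3)))>0
q=W[m];e=q[q[:,0]>q[:,0].max()-4]
print(len(q),zt,np.median(q[:,2]),"far edge",q[:,0].max(),np.percentile(q[:,1],[0,100]),e[:,1].min(),e[:,1].max(),rect(q/1000))
```

```text
tcp [540.9 350.3 100.4] yaw 1.94 tilt [-7.0e-04 -2.6e-03 -1.0e+00]  GO [ 0.08 -0.14  7.31] turn 0.04
12166 123.05858156165428 123.62001906150982 far edge 595.4589391689299 [318.80283249 384.57970392] 320.64620641304964 383.9303894046457 [577.5 351.7  35.5  65.5   0.7]
```

Request:
carry_out:
  series:
    - [-1,[0.25,-0.1,2],0]
    - [-1,[0.25,-0.1,4],0]
    - [-1,[0.25,-0.1,5.6],0]
    - [-1,[0.25,-0.1,6.6],0]
    - [-1,[0.25,-0.1,6.6],0]
    - [-1,[0.25,-0.1,6.6],0]

```text
t: 31.97
eef_pos: [0.5435, 0.3534, 0.0353]
tool_rot: [3.141, 0.056, 0.001]
contact_force: [0.4, 0.6, -0.8]
opening: 0.764
gripper_force: 20.0
```

Run:
```python
from h import *
from rig import bot
togo(bot.sense(),543.5,351.5,27.3,1.9)
```

```text
tcp [543.5 353.4  35.3] yaw 2.03 tilt [ 6.e-04 -2.e-04 -1.e+00]  GO [-0.    0.19  0.8 ] turn 0.13
```

Request:
carry_out:
  series:
    - [-1,[0,0.18,0.3],0.1]
    - [-1,[0,0.18,0.5],0.1]
    - [-1,[0,0.18,0.65],0.1]
    - [-1,[0,0.18,0.75],0.1]
    - [-1,[0,0.18,0.78],0.1]
    - [-1,[0,0.18,0.78],0.1]

```text
t: 32.47
eef_pos: [0.543, 0.3524, 0.0273]
tool_rot: [-3.141, -0.055, -0.001]
contact_force: [-0.3, -0.2, 0.7]
opening: 0.758
gripper_force: 20.0
```

Run:
```python
from h import *
from rig import bot
togo(bot.sense(),543.5,351.5,27.3,1.9)
```

```text
tcp [543.  352.4  27.3] yaw 1.99 tilt [ 4.e-04  1.e-04 -1.e+00]  GO [0.05 0.09 0.  ] turn 0.09
```

Request:
carry_out:
  series:
    - [1,[0,0,0],0]
    - [1,[0,0,0],0]
    - [1,[0,0,0],0]
    - [1,[0,0,0],0]
    - [1,[0,0,-2],0]
    - [1,[0,0,-6],0]
    - [1,[0,0,-10],0]
    - [1,[0,0,-14],0]

```text
t: 33.13
eef_pos: [0.5425, 0.3519, 0.1682]
tool_rot: [3.14, 0.054, -0.002]
contact_force: [0.3, 1.1, -0.5]
opening: 1.003
gripper_force: 0.0
```

Request:
carry_out:
  series:
    - [1,[0,0,-3],0]
    - [1,[0,0,-5],0]
    - [1,[0,0,-5],0]
    - [1,[0,0,-5],0]

```text
t: 33.47
eef_pos: [0.5434, 0.3526, 0.2181]
tool_rot: [-3.14, -0.054, -0.003]
contact_force: [-0.4, -1.2, -1.0]
opening: 0.999
gripper_force: 0.0
```

Run:
```python
from h import *
from rig import bot
s=bot.sense();d=bot.get_image("wrist")
W=cloud(d)*1000
m=(abs(W[...,2]-51)<4)&(abs(W[...,1]-351)<60)&(abs(W[...,0]-541)<80)
m=cv2.morphologyEx(m.astype(np.uint8),cv2.MORPH_OPEN,np.ones((3,3)))>0
v,u=np.nonzero(m);print(rect(W[m]/1000),rect(rays(d,np.c_[u,v],.05)),np.median(W[m][:,2]))
t=bot.get_image("top");a=cv2.resize(d["img"],(400,300));b=cv2.resize(t["img"][150:310,120:420],(400,213))
cv2.imwrite("pics/fin.png",np.vstack([a,b])[:,:,::-1])
```

```text
[542.7 352.3  64.7 108.4 -87.7] [543.  352.4  64.1 107.9 -87.8] 50.67059022152562
```

View pics/fin.png

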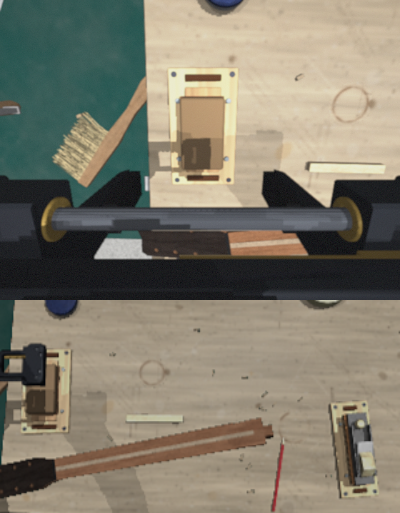

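The sanding block sits square on the plate, within about 1.5 mm of centre. The plane is on the caul in the long cradle, and the gripper is clear of both.

```bash
python3 -c "
from rig import bot
print(bot.job_done())"
```

```text
the job is handed in; nothing more can be done
None
```

Both dry glue-ups were set up in the order asked and handed in at about 33.5 s; by camera each of the five pieces sits within about 2 mm of centre and square.

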